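# Turn the next board of the mahjong hand chart

## Robot

A 6-joint arm with a two-finger parallel gripper is mounted at the origin on the work surface. World frame = base frame: x ahead of the robot, y to its left, z up, the work surface at z = 0. Lengths are in mm, angles in rad, forces in N, time in s.
With the tool pointing down it reaches from about 275 to 750 mm from the base axis. Payload 10.2 kg.
Tool frame: the origin (TCP) lies between the finger pads; the fingertips stand ctrl.tips_ahead ahead of it and the grasp point (between the pads) lies 8 mm behind it (ctrl.tips_ahead is the distance from the TCP to the fingertips, in mm); z points along the fingers, y is the direction in which the jaws open and shut (so a half turn about z gives the same grasp; the last joint's range is limited). The gripper opens to 85 mm and grips with 20 to 120 N. Pads are 22 mm wide; open, the fingers measure 114 mm over their backs; the gripper's body (76 mm by 85 mm) begins 54 mm behind the grasp point. The pads swing forward as they close: fully open they stand 13 mm farther back than shut.
Start: joints at [-1.404, 0.313, 1.498, -0, 1.331, -0.223], TCP at [199.49, -485.629, 242.294] pointing down, gripper open.
Joint ranges: [-2.94, 2.94], [-0.97, 2.17], [0.19, 2.56], [-1.23, 4.37], [0.02, 3.11], [-2.88, 2.88]. Speed limits (rad/s): [2.39, 2.39, 3.01, 3.14, 3.14, 3.14].

## Interface

Orientations are given as a unit quaternion [w, x, y, z].
In Python, from rig import ctrl gives the robot as it stands. The module is installed in compiled form; this text tells all that it offers.
- The arm moves only by the tool move_arm, never from a script. Its argument "motion" is a list of rows, each an object with "offset": the shift along the tool's x, y, z in m, a list of three; "angular": the turn, a rotation vector about the tool's x, y, z in degrees, a list of three; "jaw": the finger opening in m, from 0 to 0.0854. In form: [{"offset": [tx, ty, tz], "angular": [ax, ay, az], "jaw": jaw}, ...]. A call has 1 to 5 rows; each row is the pose to reach, as a shift and turn from the pose commanded when the call began, along the tool's axes at that moment; what a row does not reach only later rows make up. A row lasts 1/8 s, in which the tool goes at most 62.5 mm and 10.7 degrees, less where a joint would pass 70% of its speed; a pose out of reach is approached as far as the arm can. A call with a gripper value outside its range is refused whole. The fingers move at their own pace and stop on an object; "squeeze" is the grip in N (left out, the last holds). Time passes only in rows, so rows that repeat a pose let the fingers close. It gives the time, the measured TCP pose, the force and the opening at its end, in the units of the state.
- ctrl.sense(): the state, without advancing time (a new reading comes with each control period).
- ctrl.capture(name): name is "side" or "top"; returns a dict with "img" (400x640x3 uint8, red, green, blue), "intrinsics" (3x3 intrinsics, pixels), "k1" (the pictures are not rectified: a ray, as slopes to the right and down, at radius r is drawn at 1 + k1 r^2 times it, then the intrinsics apply), "rvec" (rotation vector, rad) and "tvec" (3), from world to camera coordinates, as OpenCV has them. Camera axes: x right, y down, z forward; pixel columns grow to the right and rows downward; lengths in mm; the calibration is good to about 2 mm. A picture is of the moment at which its call begins. There is no depth.
- ctrl.finish_job(): hands the job in, once; it reports no verdict.
The state is a dict: "time_s": time; "joints": joint angles; "dq": joint speeds; "tau": joint torques, N m; "eef_pos": TCP position; "ee_rot": TCP orientation; "force": force on the tool from outside, world axes, zero at the start; "wrist_torque": the same for the moment, N m; "grip_width": opening from 0.0 (shut) to 1.0 (fully open).
Only numpy, scipy, OpenCV 4.12 (cv2) and the standard library are available. Lean on these libraries where they do the work, as an engineer would, in place of code of your own. Each camera call takes 0.05 s, during which the arm holds its last target. There are 200 camera calls.

## Task

Turn the top board of the hinged hand chart: a pink hair claw is lying on the open right-hand page where that board has to land, so first push the claw off the chart with a fingertip until it lies on the bare table, touching no part of the chart. Then put a fingertip under the tab of the top board and swing it gently over the spine until it lies flat on the right-hand page, leaving the board beneath it in place. Do not pinch, lift or carry anything, do not force anything, do not press the green start button, and leave the other things on the table where they are.

Things in the scene. Friction and masses are not known exactly. Their poses are not given: they have to be found in the camera images.
- chart: Hand chart, fixed: rosewood base 205 x 304 x 8 mm with two piles of cream boards beside a low spine. Origin: centre of the base's underside, on the table. x runs along the spine (away from the robot at yaw 0), +y to the left pile, -y to the right-hand page (landing side). Piles: x -95 to 95 mm, 10 to 140 mm from the spine. Page surface 23 mm above the table. Yaw within 20 degrees.
- spine (a point): Centre of the hinge rod, 24.5 mm above the table in the middle of the chart. The rod runs along the chart's x axis.
- leaf_top (a joint): Top board's angle: 0 = flat on the left pile, 1.57 upright, 3.14 (stop) = flat on the right-hand page; starts slightly raised, 0.08 to 0.25. Rigid, 3 mm thick, 190 mm along the spine, 10 to 140 mm from the rod, whose axis lies in its mid-plane; 0.1 kg. Stiff hinge: stays at any angle, takes 1 to 2 N at the tab to swing.
- tab (a point): Middle of the outer edge of the top board's tab, mid-thickness. Tab: 3 mm thick, 36 mm wide, centred 30 mm from the spine's middle towards the chart's +x, reaching 140 to 160 mm from the rod, past all boards. Under it are only the table and, inside 152 mm, the 8 mm high base. It turns with the board; axes as the chart's while the angle is 0.
- leaf_next (a joint): Angle of the board beneath the top one, same size, same stiff hinge; it must stay at 0.
- next_tab (a point): Middle of the outer edge of the tab of the board beneath: 36 mm wide, centred 42 mm from the board's middle towards the chart's -x.
- hair_claw: Pink plastic hair claw, loose, 35 g, 79 mm long (its x axis) x 41 mm wide, 30 mm high with a narrower pair of thumb wings (36 x 36 mm) up to 46 mm. Origin: centre of its underside. It starts on the right-hand page at any yaw.
- claw_center (a point): Point in the middle of the hair claw, 19 mm above its underside.
- start_button (a joint): Round green start button, 41 mm across, flush in a steel ring 68 mm across and 8 mm high at the left edge of the table. Travel in m: 0 = out, 0.004 = pressed. Leave it alone.
- bangle: Pale jade bangle lying flat, 78 mm across, 11 mm high. Origin: centre of its underside. Leave it.
- coaster: Round rosewood coaster, 96 mm across, 8 mm high. Origin: centre of its underside. Leave it.
- tea_bowl: Gold-rimmed white porcelain tea bowl, 100 mm across the rim, 56 mm high. Origin: centre of its underside. Leave it.
- remote: White air-conditioner remote control, 145 x 46 x 18 mm, long side along its x. Origin: centre of its underside. Leave it.
- spectacle_case: Brown spectacle case, 160 x 60 x 36 mm, long side along its x. Origin: centre of its underside. Leave it.
- wind_marker: Ivory square round-marker block with a round red spot, 40 x 40 x 20 mm. Origin: centre of its underside. Leave it.
There are look-alikes about, which are no part of the job. Of the things like the hair_claw, leave any that is black, blue or purple; of the rest the larger one is meant.

How it is judged:
By the outcome, as a careful person would: the job done as asked, in the order asked, and still so for the second after the job is handed in, with the robot touching nothing.
It also fails if it takes over 72 s, if anything falls off the work surface, if the arm or the gripper's body presses on something with over 40 N, if the wrist force passes 120 N, or if a joint passes its speed limit or range.

## Working session

There is one attempt and no reset: what is moved stays moved. The work goes in short steps, Python scripts to look and compute and a tool call to move; the robot and the scene stay as the last step left them, time stands still between calls to the robot, and variables do not carry over. Pictures are saved under pics/ and viewed, about 8 in all and at most 12, crops included, and the job is handed in when it is done.

Besides the shell and the picture viewer there is one more tool, called after "Call:" by a JSON object that holds its "method" and its "body". move_arm: Moves the arm, as the interface text tells. Its arguments: {"type":"object","properties":{"motion":{"type":"array","items":{"type":"object","properties":{"offset":{"type":"array","items":{"type":"number"}},"angular":{"type":"array","items":{"type":"number"}},"jaw":{"type":"number"}}}},"squeeze":{"type":"number"}},"required":["motion"]}

```bash
mkdir -p pics
cat > h.py <<'E'
import numpy as np, cv2
from rig import ctrl
from scipy.spatial.transform import Rotation as R
def cap(n,f=None):
    c=ctrl.capture(n)
    if f: cv2.imwrite('pics/'+f,c['img'][:,:,::-1])
    return c
def ray(c,u,v):
    K=np.array(c['intrinsics']);k=c['k1']
    d=np.array([(u-K[0,2])/K[0,0],(v-K[1,2])/K[1,1]]);s=d.copy()
    for _ in range(30): s=d/(1+k*(s@s))
    Rm=cv2.Rodrigues(np.array(c['rvec'],float))[0];t=np.array(c['tvec'],float).ravel()
    return -Rm.T@t, Rm.T@np.array([s[0],s[1],1])
def onz(c,u,v,z):
    o,d=ray(c,u,v);return o+d*(z-o[2])/d[2]
def proj(c,P):
    K=np.array(c['intrinsics']);Rm=cv2.Rodrigues(np.array(c['rvec'],float))[0]
    p=Rm@np.array(P,float)+np.array(c['tvec'],float).ravel();s=p[:2]/p[2];s=s*(1+c['k1']*(s@s))
    return K[0,0]*s[0]+K[0,2],K[1,1]*s[1]+K[1,2]
E
python3 - <<'E'
from h import *
a=cap('top','t0.png');b=cap('side','s0.png')
for c in(a,b):print(ray(c,320,200),c['k1'])
s=ctrl.sense();print(s,ctrl.tips_ahead)
E
```

```text
(array([ 281.14112604,   58.93156023, 1167.47944431]), array([ 0.21515501,  0.01598359, -0.97649965])) -0.049247442156079915
(array([ 404.01785086, -795.08386206,  566.93394967]), array([ 0.13361338,  0.85514805, -0.50088586])) -0.08007707519235169
{'time_s': 0.1, 'joints': array([-1.40438060e+00,  3.13363692e-01,  1.49833745e+00,  3.10808867e-06,
        1.33099607e+00, -2.23395256e-01]), 'dq': array([-1.54109686e-04, -1.78496855e-03, -2.68893874e-03, -1.02984329e-03,
        4.59146878e-04,  8.95793049e-05]), 'tau': array([ 2.27270197e-03, -4.12896144e+01, -2.60143751e+01, -1.98868033e-04,
        3.01593056e-03,  1.59319410e-05]), 'eef_pos': array([ 199.46341764, -485.40723844,  241.81673496]), 'ee_rot': array([-5.52012480e-04,  9.81065900e-01,  1.93673423e-01,  1.72409478e-05]), 'force': array([ 1.21235632, -0.22101696,  0.16129892]), 'wrist_torque': array([ 0.02837059,  0.05172323, -0.0069681 ]), 'grip_width': 0.9979489319544497} 11.0
```

View pics/t0.png

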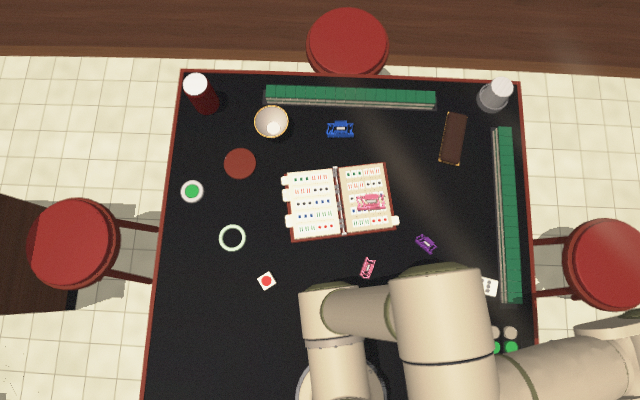

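View pics/s0.png

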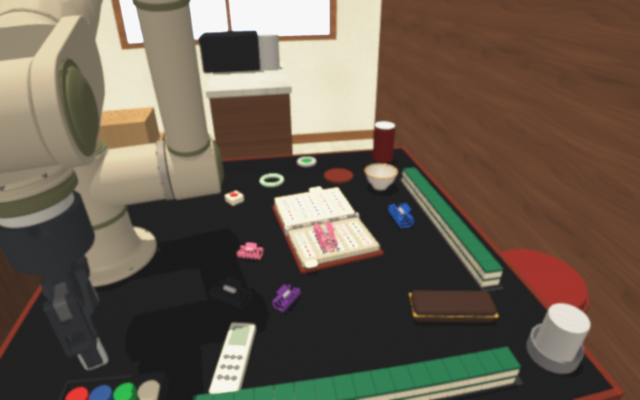

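The top view shows the chart at about (340,203). One pink claw lies on its right page at (371,202), and a smaller pink one lies on the table at (368,268). Blue (340,129), purple (426,243) and black (side view 230,290) claws are to be left. The larger pink one on the page fits the description. I'll confirm it in an enlarged crop.

Run:
```python
from h import *
a=cv2.imread('pics/t0.png');b=cv2.imread('pics/s0.png')
x=cv2.resize(a[150:290,265:445],None,fx=4.4,fy=4.2,interpolation=cv2.INTER_CUBIC)
cv2.imwrite('pics/c1.png',x)
cv2.imwrite('pics/c2.png',cv2.resize(b[170:290,230:400],None,fx=4.6,fy=4.6,interpolation=cv2.INTER_CUBIC))
A=cap('top');B=cap('side')
for n,c in(('top',A),('side',B)):
    h=cv2.cvtColor(c['img'],cv2.COLOR_RGB2HSV)
    m=cv2.inRange(h,(160,70,100),(178,255,255))
    N,_,st,ce=cv2.connectedComponentsWithStats(cv2.morphologyEx(m,cv2.MORPH_CLOSE,np.ones((3,3))))
    for i in range(1,N):
        if st[i,4]>30: print(n,st[i],ce[i],onz(c,*ce[i],45))
```

```text
top [356 194  29  17 302] [370.23178808 202.16887417] [527.92477493 -63.76138578  45.        ]
top [359 257  17  22 215] [367.         267.98139535] [345.04885345 -57.90461626  45.        ]
side [314 222  23  29 340] [324.97352941 236.00588235] [527.71993077 -73.9183057   45.        ]
side [236 242  28  18 353] [250.01983003 250.75070822] [ 351.99976823 -101.37635517   45.        ]
```

View pics/c1.png

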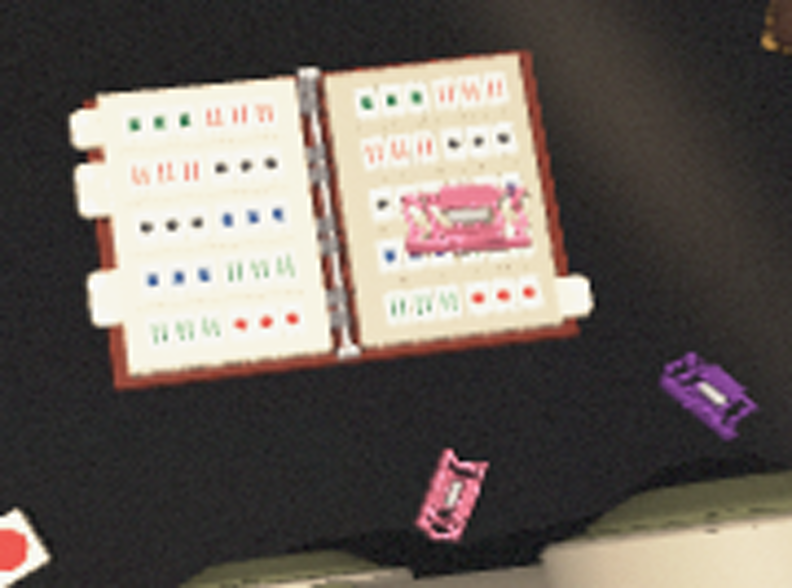

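View pics/c2.png

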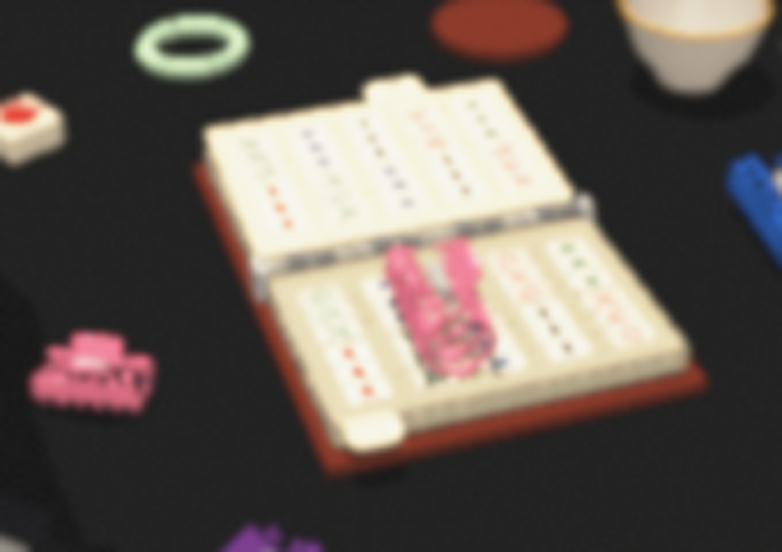

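The enlarged crops confirm that the target is the larger pink claw, lying across the right page (crop 467,217). The top board's tab is the middle-left one at top-crop (95,190). next_tab is at (103,297), and a lower tab is at (85,128). Next I compute the poses.

Run:
```python
from h import *
A=cap('top');B=cap('side')
f=lambda x,y:(265+x/4.4-.5,150+y/4.2-.5)
g=lambda x,y:(230+x/4.6-.5,170+y/4.6-.5)
print('rod top',onz(A,*f(309,70),26),onz(A,*f(349,352),26))
print('rod side',onz(B,*g(586,205),26),onz(B,*g(262,272),26))
bl,br,tr=[onz(A,*f(*p),8) for p in((118,387),(577,330),(530,52))]
print('base',bl,br,tr,np.linalg.norm(br-bl),np.linalg.norm(tr-br),'ctr',(bl+tr)/2)
print('base side br',onz(B,*g(335,472),8),'tr',onz(B,*g(708,380),8))
print('yaw',np.degrees(np.arctan2(*( (tr-br)[[1,0]]))))
def tri(p,q):
    o1,d1=ray(A,*p);o2,d2=ray(B,*q)
    s=np.linalg.lstsq(np.c_[d1,-d2],o2-o1,rcond=None)[0]
    P,Q=o1+s[0]*d1,o2+s[1]*d2;return (P+Q)/2,np.linalg.norm(P-Q)
print('tab mid',tri(f(76,190),g(390,78)))
print('board corners far-left',tri(f(97,96),g(502,82)),'near-left',tri(f(128,377),g(205,128)))
print('claw ends', [onz(A,*f(*p),40) for p in((403,222),(533,222),(467,184),(467,255))])
for n,p in dict(purple=(708,395),pink2=(452,495)).items():print(n,onz(A,*f(*p),10))
for n,p in dict(blue=(340,129),case=(453,138),bangle=(232,238),coaster=(240,163)).items():print(n,onz(A,*p,10))
print('remote',onz(B,232,358,15),onz(B,246,324,15),'black',onz(B,230,290,15))
```

```text
rod top [635.10021815  39.03905773  26.        ] [439.77241064   6.86559177  26.        ]
rod side [633.66603287  36.9087682   26.        ] [441.7326884    0.55722382  26.        ]
base [412.47420602 154.11689852   8.        ] [ 463.18188368 -141.71383237    8.        ] [ 660.09285544 -109.74419722    8.        ] 300.1451147556297 199.48931894039555 ctr [536.28353073  22.18635065   8.        ]
base side br [ 463.32596828 -150.12261721    8.        ] tr [ 662.46525141 -112.08910874    8.        ]
yaw 9.221835658715575
tab mid (array([540.47801715, 186.04277093,  40.26526646]), np.float64(0.23634972066158577))
board corners far-left (array([610.34075778, 177.01845128,  34.89198935]), np.float64(4.168936462615975)) near-left (array([417.69650791, 145.88239781,  37.57636313]), np.float64(3.4223457789738987))
claw ends [array([526.87445866, -24.46954869,  40.        ]), array([ 530.23230628, -107.78040485,   40.        ]), array([554.73781088, -65.07121523,  40.        ]), array([505.97585671, -65.79367312,  40.        ])]
purple [ 421.81478847 -226.22634714   10.        ]
pink2 [348.79381471 -62.15154668  10.        ]
blue [757.77965774  26.81753213  10.        ]
case [ 743.71695625 -314.91644822   10.        ]
bangle [415.53588539 323.17093849  10.        ]
coaster [638.68683873 319.32006949  10.        ]
remote [ 316.44288305 -360.20254667   15.        ] [ 340.33010273 -287.2651961    15.        ] black [ 306.97938441 -189.44714088   15.        ]
```

```bash
cat >> h.py <<'E'
YAW=np.radians(9.6);C=np.array([537,21.,0])
ex=np.array([np.cos(YAW),np.sin(YAW),0]);ey=np.array([-np.sin(YAW),np.cos(YAW),0]);ez=np.array([0,0,1.])
W=lambda x,y,z:C+x*ex+y*ey+z*ez
L=lambda p:np.array([(p-C)@ex,(p-C)@ey,p[2]])
def state():
    s=ctrl.sense();q=s['ee_rot'];Rm=R.from_quat([q[1],q[2],q[3],q[0]])
    return s,np.array(s['eef_pos']),Rm
def plan(tip,tilt=0,show=True):
    "tip world centre, tilt deg from vertical pointing to chart -y"
    s,p,Rm=state();a=np.radians(tilt)
    z=-np.cos(a)*ez-np.sin(a)*ey; y=ex; x=np.cross(y,z)
    T=R.from_matrix(np.c_[x,y,z]); tcp=np.array(tip)-ctrl.tips_ahead*z
    off=Rm.inv().apply(tcp-p)/1000; ang=np.degrees((Rm.inv()*T).as_rotvec())
    print('off',off.round(4),'ang',ang.round(1)); return off,ang
def st():
    s,p,Rm=state();z=Rm.apply([0,0,1]);t=p+ctrl.tips_ahead*z
    print('t',s['time_s'],'tip',t.round(1),'loc',L(t).round(1),'tilt',np.degrees(np.arctan2(-z@ey,-z[2])).round(1),'F',np.round(s['force'],1),'j',np.round(s['joints'],2),'g',round(s['grip_width'],2),ctrl.tips_ahead)
E
python3 -c "
from h import *
st();plan([520,-5,150]);print(L(np.array([529,-66,0])))"
```

```text
t 0.3 tip [ 199.5 -485.5  231.1] loc [-417.3 -443.2  231.1] tilt -0.0 F [0.4 0.2 0.3] j [-1.4   0.31  1.5  -0.    1.33 -0.22] g 1.0 11.0
off [ 0.4791 -0.3227  0.0813] ang [ -0.   -0.  -77.3]
[-22.39684926 -84.44750525   0.        ]
```

Call:
{"method": "move_arm", "body": {"motion": [{"offset":[0.479,-0.323,0.03],"angular":[0,0,-77.3],"jaw":0},{"offset":[0.479,-0.323,0.03],"angular":[0,0,-77.3],"jaw":0},{"offset":[0.479,-0.323,0.03],"angular":[0,0,-77.3],"jaw":0},{"offset":[0.479,-0.323,0.03],"angular":[0,0,-77.3],"jaw":0},{"offset":[0.479,-0.323,0.03],"angular":[0,0,-77.3],"jaw":0}]}}

```text
time_s: 0.92
eef_pos: [373.3, -224.2, 226.2]
ee_rot: [0.0, 0.786, 0.618, 0.0]
force: [1.4, -0.2, 0.0]
grip_width: -0.001
```

```bash
python3 -c "
from h import *
st();plan([520,-5,120])"
```

```text
t 0.925 tip [ 373.3 -224.2  215.2] loc [-202.3 -214.4  215.2] tilt 0.0 F [ 1.4 -0.2  0. ] j [-0.81  0.13  1.77  0.    1.24 -0.57] g -0.0 11.0
off [0.2476 0.0909 0.0951] ang [  0.    0.  -23.2]
```

Call:
{"method": "move_arm", "body": {"motion": [{"offset":[0.248,0.091,0.06],"angular":[0,0,-23.2],"jaw":0},{"offset":[0.248,0.091,0.06],"angular":[0,0,-23.2],"jaw":0},{"offset":[0.248,0.091,0.06],"angular":[0,0,-23.2],"jaw":0},{"offset":[0.248,0.091,0.06],"angular":[0,0,-23.2],"jaw":0},{"offset":[0.248,0.091,0.06],"angular":[0,0,-23.2],"jaw":0}]}}

```text
time_s: 1.55
eef_pos: [521.3, -4.4, 165.0]
ee_rot: [-0.001, 0.647, 0.763, -0.0]
force: [0.3, -0.4, -0.1]
grip_width: 0.001
```

```bash
python3 -c "
from h import *
st();plan([520,-5,31]);cap('side','s1.png')"
```

```text
t 1.55 tip [521.3  -4.3 154. ] loc [-19.7 -22.4 154. ] tilt -0.0 F [ 0.3 -0.4 -0.1] j [-0.23  0.38  1.62  0.    1.15 -0.4 ] g 0.0 11.0
off [-0.0005 -0.0013  0.123 ] ang [-0.1 -0.  -0.2]
```

Call:
{"method": "move_arm", "body": {"motion": [{"offset":[0,-0.001,0.03],"angular":[0,0,0],"jaw":0},{"offset":[0,-0.001,0.06],"angular":[0,0,0],"jaw":0},{"offset":[0,-0.001,0.09],"angular":[0,0,0],"jaw":0},{"offset":[0,-0.001,0.09],"angular":[0,0,0],"jaw":0}]}}

```text
time_s: 2.1
eef_pos: [518.5, -7.6, 74.8]
ee_rot: [-0.002, 0.648, 0.762, -0.001]
force: [0.2, 0.6, 0.5]
grip_width: -0.0
```

```bash
python3 -c "
from h import *
st();plan([520,-5,31]);c=cap('side','s1.png');print(proj(c,[520,-5,64]))
i=cv2.imread('pics/s1.png')[150:290,230:410];cv2.imwrite('pics/s1c.png',cv2.resize(i,None,fx=4,fy=4,interpolation=cv2.INTER_CUBIC))"
```

```text
t 2.1 tip [518.5  -7.6  63.8] loc [-23.  -25.1  63.8] tilt -0.1 F [0.2 0.6 0.5] j [-0.24  0.5   1.71 -0.    0.94 -0.4 ] g -0.0 11.0
off [0.0023 0.002  0.0328] ang [-0.2 -0.1 -0.4]
(np.float64(317.18510361663675), np.float64(214.21136467833134))
```

View pics/s1c.png

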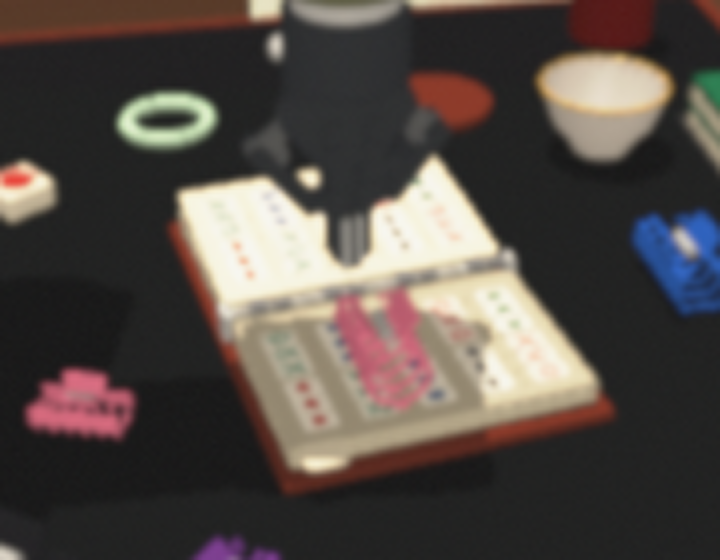

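The fingertip shows at (317,216), which matches the projection (317,214) for z=64. The claw's spine-side end has two prongs. I'll widen the fingers slightly so the push is square, then go down in the gap.

Call:
{"method": "move_arm", "body": {"motion": [{"offset":[0.002,0.006,0.015],"angular":[0,0,0],"jaw":0.015},{"offset":[0.002,0.006,0.03],"angular":[0,0,0],"jaw":0.015},{"offset":[0.002,0.006,0.033],"angular":[0,0,0],"jaw":0.015},{"offset":[0.002,0.006,0.033],"angular":[0,0,0],"jaw":0.015}]}}

```text
time_s: 2.65
eef_pos: [525.2, -4.4, 43.0]
ee_rot: [-0.0, 0.648, 0.762, -0.0]
force: [0.5, 0.6, -0.0]
grip_width: 0.179
```

```bash
python3 -c "
from h import *
st();t=np.array([524,-6,31.]);plan(t-ey*60);plan(t-ey*130)"
```

```text
t 2.65 tip [525.2  -4.4  32. ] loc [-15.9 -23.1  32. ] tilt -0.0 F [ 0.5  0.6 -0. ] j [-0.23  0.56  1.71  0.    0.87 -0.39] g 0.18 11.0
off [-0.0614 -0.0011  0.001 ] ang [-0.  -0.  -0.4]
off [-0.1314 -0.0006  0.0009] ang [-0.  -0.  -0.4]
```

Now push slowly along tool -x, 12 mm per row (about 100 mm/s).

Call:
{"method": "move_arm", "body": {"motion": [{"offset":[-0.012,0,0.001],"angular":[0,0,0],"jaw":0.015},{"offset":[-0.024,0,0.001],"angular":[0,0,0],"jaw":0.015},{"offset":[-0.036,0,0.001],"angular":[0,0,0],"jaw":0.015},{"offset":[-0.048,0,0.001],"angular":[0,0,0],"jaw":0.015},{"offset":[-0.06,0,0.001],"angular":[0,0,0],"jaw":0.015}]}}

```text
time_s: 3.28
eef_pos: [535.0, -64.6, 42.1]
ee_rot: [0.0, 0.648, 0.762, 0.0]
force: [0.7, 1.0, 0.6]
grip_width: 0.173
```

```bash
cat >> h.py <<'E'
def claw():
    for n in('top','side'):
        c=cap(n);h=cv2.cvtColor(c['img'],cv2.COLOR_RGB2HSV)
        m=cv2.morphologyEx(cv2.inRange(h,(160,70,70),(178,255,255)),cv2.MORPH_CLOSE,np.ones((3,3)))
        for k in cv2.findContours(m,cv2.RETR_EXTERNAL,cv2.CHAIN_APPROX_NONE)[0]:
            if cv2.contourArea(k)>60:
                q=cv2.boxPoints(cv2.minAreaRect(k));print(n,'ctr',q.mean(0).round(),[L(onz(c,*p,40)).round()[:2].tolist() for p in q])
E
python3 -c "
from h import *
st();claw()"
```

```text
t 3.275 tip [535.  -64.6  31.1] loc [-16.2 -84.   31.1] tilt 0.0 F [0.7 1.  0.6] j [-0.34  0.58  1.67 -0.    0.89 -0.5 ] g 0.17 11.0
side ctr [250. 250.] [[-228.0, -39.0], [-168.0, -60.0], [-180.0, -122.0], [-237.0, -103.0]]
side ctr [331. 252.] [[-65.0, -114.0], [-27.0, -77.0], [-0.0, -182.0], [-36.0, -212.0]]
side ctr [340. 244.] [[-6.0, -84.0], [17.0, -78.0], [3.0, -165.0], [-17.0, -169.0]]
```

```bash
python3 -c "
from h import *
cap('side','s2.png')
i=cv2.imread('pics/s2.png')[170:310,250:430];cv2.imwrite('pics/s2c.png',cv2.resize(i,None,fx=4,fy=4,interpolation=cv2.INTER_CUBIC))"
```

```text
(no output)
```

View pics/s2c.png

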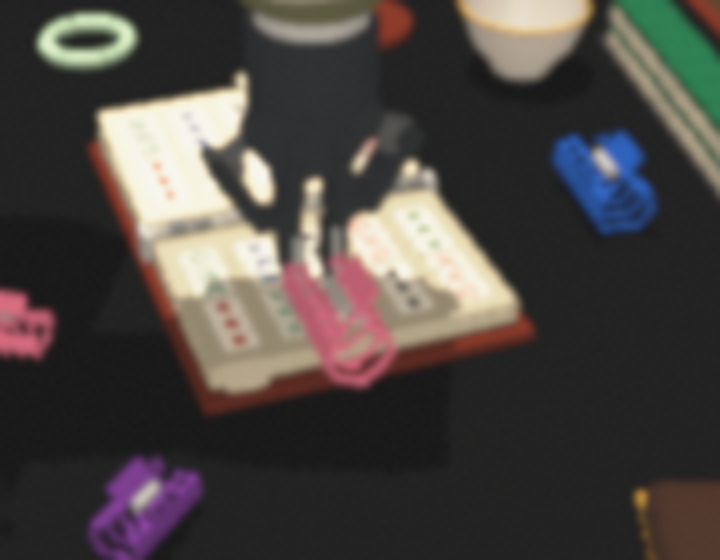

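The picture shows the claw pushed square, its front end at crop (360,380) now overhanging the page edge, with the fingers behind both prongs. Continuing.

Call:
{"method": "move_arm", "body": {"motion": [{"offset":[-0.012,0,0.0],"angular":[0,0,0],"jaw":0.015},{"offset":[-0.024,0,0.0],"angular":[0,0,0],"jaw":0.015},{"offset":[-0.036,0,0.0],"angular":[0,0,0],"jaw":0.015},{"offset":[-0.048,0,0.0],"angular":[0,0,0],"jaw":0.015},{"offset":[-0.06,0,0.0],"angular":[0,0,0],"jaw":0.015}]}}

```text
time_s: 4.05
eef_pos: [544.6, -123.7, 42.1]
ee_rot: [-0.0, 0.648, 0.762, 0.0]
force: [-0.0, 0.4, 0.1]
grip_width: 0.173
```

Call:
{"method": "move_arm", "body": {"motion": [{"offset":[-0.01,0,0.0],"angular":[0,0,0],"jaw":0.015},{"offset":[-0.02,0,0.0],"angular":[0,0,0],"jaw":0.015},{"offset":[-0.03,0,0.0],"angular":[0,0,0],"jaw":0.015},{"offset":[-0.03,0,0.0],"angular":[0,0,0],"jaw":0.015}]}}

```text
time_s: 4.55
eef_pos: [549.4, -153.1, 42.1]
ee_rot: [0.0, 0.648, 0.762, 0.0]
force: [-0.0, 0.2, 0.3]
grip_width: 0.173
```

```bash
python3 -c "
from h import *
st();cap('side','s3.png')
i=cv2.imread('pics/s3.png')[190:340,250:430];cv2.imwrite('pics/s3c.png',cv2.resize(i,None,fx=4,fy=4,interpolation=cv2.INTER_CUBIC))"
```

```text
t 4.55 tip [ 549.4 -153.1   31.1] loc [ -16.8 -173.7   31.1] tilt 0.0 F [-0.   0.2  0.3] j [-0.48  0.64  1.57 -0.    0.94 -0.64] g 0.17 11.0
```

View pics/s3c.png

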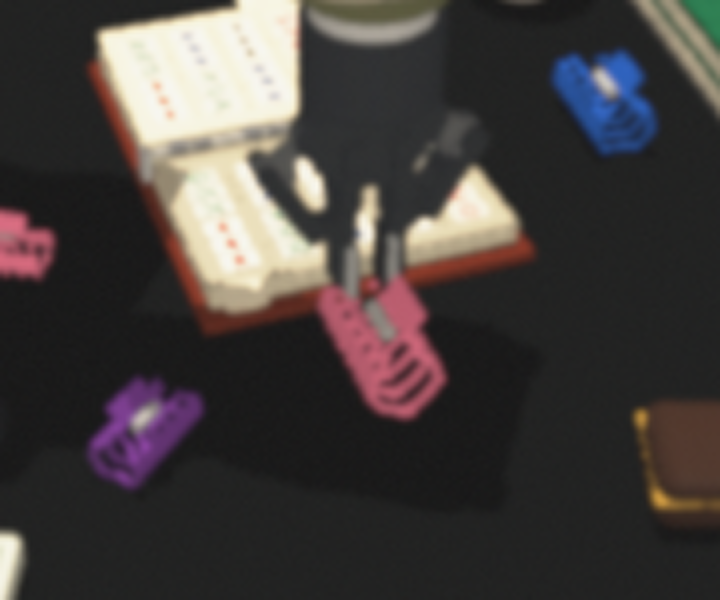

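The claw is now off the page and its tail is at the fingers. I'll push a little further at the same height for clearance, then lift and look.

Call:
{"method": "move_arm", "body": {"motion": [{"offset":[-0.01,0,0.0],"angular":[0,0,0],"jaw":0.015},{"offset":[-0.02,0,0.0],"angular":[0,0,0],"jaw":0.015},{"offset":[-0.03,0,0.0],"angular":[0,0,0],"jaw":0.015},{"offset":[-0.035,0,0.0],"angular":[0,0,0],"jaw":0.015},{"offset":[-0.035,0,0.0],"angular":[0,0,0],"jaw":0.015}]}}

```text
time_s: 5.22
eef_pos: [555.0, -187.4, 42.0]
ee_rot: [0.0, 0.648, 0.762, -0.0]
force: [0.5, 0.6, -0.1]
grip_width: 0.174
```

Call:
{"method": "move_arm", "body": {"motion": [{"offset":[0.005,0,0.0],"angular":[0,0,0],"jaw":0.015},{"offset":[0.005,0,-0.05],"angular":[0,0,0],"jaw":0.015},{"offset":[0.04,0,-0.11],"angular":[0,0,0],"jaw":0},{"offset":[0.08,0,-0.16],"angular":[0,0,0],"jaw":0},{"offset":[0.14,0,-0.2],"angular":[0,0,0],"jaw":0}]}}

```text
time_s: 5.85
eef_pos: [534.5, -61.7, 234.0]
ee_rot: [0.001, 0.648, 0.762, 0.0]
force: [0.5, 0.4, 0.3]
grip_width: 0.0
```

```bash
python3 -c "
from h import *
st();plan(W(30,230,240),0);claw();cap('side','s4.png')
i=cv2.imread('pics/s4.png')[170:320,230:410];cv2.imwrite('pics/s4c.png',cv2.resize(i,None,fx=4,fy=4,interpolation=cv2.INTER_CUBIC))"
```

```text
t 5.85 tip [534.5 -61.7 223. ] loc [-16.2 -81.1 223. ] tilt 0.1 F [0.5 0.4 0.3] j [-0.33  0.35  1.47  0.    1.32 -0.49] g 0.0 11.0
off [ 0.3114  0.0442 -0.0172] ang [ 0.1  0.1 -0.4]
top ctr [430. 196.] [[-0.0, -236.0], [-5.0, -278.0], [-48.0, -270.0], [-43.0, -228.0]]
side ctr [353. 286.] [[-53.0, -216.0], [7.0, -197.0], [-4.0, -311.0], [-57.0, -324.0]]
side ctr [250. 250.] [[-228.0, -39.0], [-168.0, -60.0], [-180.0, -122.0], [-237.0, -103.0]]
```

View pics/s4c.png

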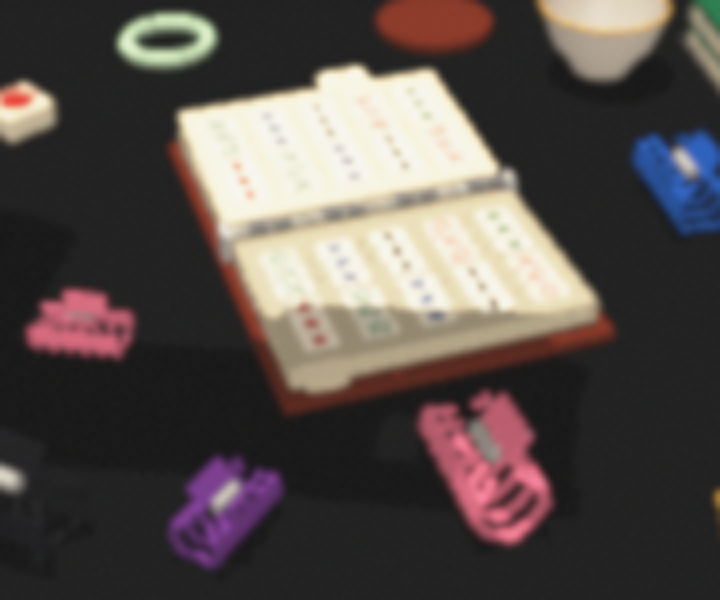

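The claw lies on the bare table at side crop (490,470), about 35 mm or more clear of the base edge. The page is empty and the other claws are undisturbed. Next I move over to the left of the tab.

Call:
{"method": "move_arm", "body": {"motion": [{"offset":[0.06,0.01,0],"angular":[0,0,0],"jaw":0},{"offset":[0.12,0.02,0],"angular":[0,0,0],"jaw":0},{"offset":[0.18,0.03,0],"angular":[0,0,0],"jaw":0},{"offset":[0.24,0.044,0],"angular":[0,0,0],"jaw":0},{"offset":[0.3,0.044,0],"angular":[0,0,0],"jaw":0}]}}

```text
time_s: 6.62
eef_pos: [530.0, 241.6, 230.2]
ee_rot: [-0.001, 0.648, 0.762, -0.001]
force: [0.8, 0.6, -0.3]
grip_width: 0.001
```

```bash
python3 -c "
from h import *
st();plan(W(30,210,150),30);plan(W(30,210,150),55)"
```

```text
t 6.625 tip [529.9 241.5 219.2] loc [ 29.8 218.6 219.2] tilt 0.0 F [ 0.8  0.6 -0.3] j [ 0.23  0.45  1.33 -0.    1.36  0.07] g 0.0 11.0
off [-0.0031  0.0003  0.0707] ang [ -0.2 -30.   -0.4]
off [0.0004 0.0003 0.0739] ang [ -0.3 -55.   -0.3]
```

Call:
{"method": "move_arm", "body": {"motion": [{"offset":[0,0,0.012],"angular":[0,-10,0],"jaw":0},{"offset":[0,0,0.025],"angular":[0,-20,0],"jaw":0},{"offset":[0,0,0.04],"angular":[0,-30,0],"jaw":0},{"offset":[0,0,0.055],"angular":[0,-40,0],"jaw":0},{"offset":[0,0,0.065],"angular":[0,-50,0],"jaw":0}]}}

```text
time_s: 7.25
eef_pos: [529.9, 239.8, 165.2]
ee_rot: [0.324, 0.586, 0.69, -0.276]
force: [-0.2, -0.2, 0.0]
grip_width: -0.001
```

```bash
python3 -c "
from h import *
st();plan(W(30,195,60),55);plan(W(30,195,19),55)"
```

```text
t 7.25 tip [531.3 231.5 158.2] loc [ 29.5 208.5 158.2] tilt 50.4 F [-0.2 -0.2  0. ] j [ 0.53  0.75  1.24 -0.8   1.56  0.55] g -0.0 11.0
off [0.0679 0.0007 0.073 ] ang [-0.3 -4.6 -0.1]
off [0.0995 0.0008 0.0992] ang [-0.3 -4.6 -0.1]
```

Call:
{"method": "move_arm", "body": {"motion": [{"offset":[0.025,0,0.025],"angular":[0,-4.6,0],"jaw":0},{"offset":[0.05,0.001,0.05],"angular":[0,-4.6,0],"jaw":0},{"offset":[0.075,0.001,0.075],"angular":[0,-4.6,0],"jaw":0},{"offset":[0.099,0.001,0.099],"angular":[0,-4.6,0],"jaw":0},{"offset":[0.099,0.001,0.099],"angular":[0,-4.6,0],"jaw":0}]}}

```text
time_s: 7.88
eef_pos: [531.7, 226.9, 24.3]
ee_rot: [0.348, 0.574, 0.677, -0.3]
force: [-0.4, 0.1, 0.0]
grip_width: -0.0
```

```bash
python3 -c "
from h import *
st();plan(W(30,175,19),55);plan(W(30,157,19),55)
c=cap('top','t5.png');i=cv2.imread('pics/t5.png');cv2.imwrite('pics/t5c.png',cv2.resize(i[140:260,220:400],None,fx=4,fy=4,interpolation=cv2.INTER_CUBIC));print(proj(c,W(30,160,39)),proj(c,W(30,195,25)))"
```

```text
t 7.875 tip [533.1 218.1  17.9] loc [ 29.  194.9  17.9] tilt 54.7 F [-0.4  0.1  0. ] j [ 0.52  0.97  1.28 -0.88  1.43  0.75] g -0.0 11.0
off [-0.0123  0.001   0.0156] ang [-0.5 -0.3  0.1]
off [-0.0227  0.0011  0.0303] ang [-0.5 -0.3  0.1]
(np.float64(282.60951885486725), np.float64(195.02977319748712)) (np.float64(270.92895373480115), np.float64(197.65275736646456))
```

View pics/t5c.png

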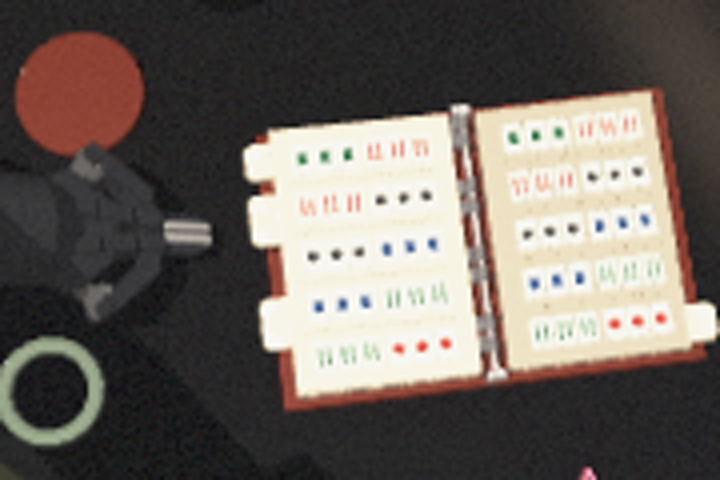

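The tip is at top crop (212,232), and the tab's outer edge is at (250,220), as predicted. I'll slide under with a 3 mm shift along the spine.

Call:
{"method": "move_arm", "body": {"motion": [{"offset":[-0.006,0.003,0.009],"angular":[0,0,0],"jaw":0},{"offset":[-0.012,0.003,0.0165],"angular":[0,0,0],"jaw":0},{"offset":[-0.018,0.003,0.0245],"angular":[0,0,0],"jaw":0},{"offset":[-0.022,0.003,0.031],"angular":[0,0,0],"jaw":0},{"offset":[-0.022,0.003,0.031],"angular":[0,0,0],"jaw":0}]}}

```text
time_s: 8.55
eef_pos: [542.0, 190.8, 27.4]
ee_rot: [0.349, 0.576, 0.677, -0.297]
force: [-0.1, -0.2, 0.1]
grip_width: 0.002
```

```bash
python3 -c "
from h import *
st()
# arc plan: contact tip-centre radius; tilt falls to 0 at upright
for th,tl in((.15,52),(.3,45),(.5,38),(.7,30)):
    a=np.radians(tl)
    r=153; # upper corner under board
    cy=r*np.cos(th)+1.5*np.sin(th); cz=24.5+r*np.sin(th)-1.5*np.cos(th)
    print(th,tl,end=' ');plan(W(31,cy+11*np.cos(a),cz-11*np.sin(a)),tl)
"
```

```text
t 8.55 tip [543.5 181.9  21.1] loc [ 33.2 157.6  21.1] tilt 54.6 F [-0.1 -0.2  0.1] j [ 0.47  0.94  1.34 -0.91  1.38  0.75] g 0.0 11.0
0.15 52 off [-0.0133 -0.0023 -0.0099] ang [-0.3  2.6 -0.2]
0.3 45 off [-0.0358 -0.0023 -0.0201] ang [-0.3  9.6 -0.2]
0.5 38 off [-0.0672 -0.0022 -0.028 ] ang [-0.3 16.6 -0.3]
0.7 30 off [-0.0997 -0.0021 -0.0297] ang [-0.3 24.6 -0.3]
```

Call:
{"method": "move_arm", "body": {"motion": [{"offset":[-0.007,-0.001,-0.005],"angular":[0,1.3,0],"jaw":0},{"offset":[-0.013,-0.001,-0.01],"angular":[0,2.6,0],"jaw":0},{"offset":[-0.024,-0.001,-0.015],"angular":[0,6,0],"jaw":0},{"offset":[-0.036,-0.001,-0.02],"angular":[0,9.6,0],"jaw":0},{"offset":[-0.036,-0.001,-0.02],"angular":[0,9.6,0],"jaw":0}]}}

```text
time_s: 9.18
eef_pos: [542.5, 186.5, 70.4]
ee_rot: [0.292, 0.599, 0.703, -0.246]
force: [-0.4, -0.3, -1.1]
grip_width: -0.006
```

```bash
cat >> h.py <<'E'
def arc(th,tl,r=153,x=32):
    a=np.radians(tl);cy=r*np.cos(th)+1.5*np.sin(th); cz=24.5+r*np.sin(th)-1.5*np.cos(th)
    print(th,tl,end=' ');plan(W(x,cy+11*np.cos(a),cz-11*np.sin(a)),tl)
E
python3 -c "
from h import *
st()
for th,tl in((.4,42),(.5,38),(.6,34),(.7,30),(.8,27)):arc(th,tl,152)
c=cap('side','s6.png');i=cv2.imread('pics/s6.png');cv2.imwrite('pics/s6c.png',cv2.resize(i[130:290,220:400],None,fx=3.7,fy=3.7,interpolation=cv2.INTER_CUBIC))"
```

```text
t 9.175 tip [543.8 178.9  62.6] loc [ 33.  154.5  62.6] tilt 45.0 F [-0.4 -0.3 -1.1] j [ 0.42  0.8   1.39 -0.79  1.3   0.62] g -0.01 11.0
0.4 42 off [-0.0133 -0.001  -0.0046] ang [-0.1  3.  -0.4]
0.5 38 off [-0.0285 -0.0009 -0.0105] ang [-0.1  7.  -0.4]
0.6 34 off [-0.0441 -0.0008 -0.0148] ang [-0.1 11.  -0.4]
0.7 30 off [-0.06   -0.0007 -0.0176] ang [-0.1 15.  -0.4]
0.8 27 off [-0.0759 -0.0005 -0.0187] ang [-0.1 18.  -0.4]
```

View pics/s6c.png

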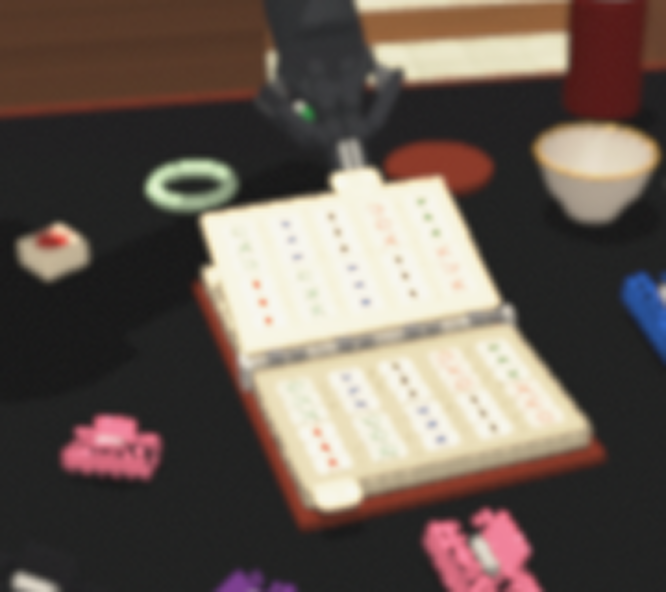

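The top board is rising on the fingertip at crop (350,170), with force around 1 N. The board beneath is still flat, its corner at (210,280). Continuing the swing.

Call:
{"method": "move_arm", "body": {"motion": [{"offset":[-0.013,-0.001,-0.005],"angular":[0,3,0],"jaw":0},{"offset":[-0.0285,-0.001,-0.0105],"angular":[0,7,0],"jaw":0},{"offset":[-0.044,-0.001,-0.015],"angular":[0,11,0],"jaw":0},{"offset":[-0.06,-0.001,-0.0175],"angular":[0,15,0],"jaw":0},{"offset":[-0.076,-0.001,-0.0185],"angular":[0,18,0],"jaw":0}]}}

```text
time_s: 9.85
eef_pos: [547.1, 146.5, 134.9]
ee_rot: [0.177, 0.63, 0.741, -0.151]
force: [0.6, 1.4, -0.8]
grip_width: -0.0
```

```bash
python3 -c "
from h import *
st()
for th,tl in((.9,24),(1.0,20),(1.1,16),(1.2,12),(1.3,8)):arc(th,tl,150)"
```

```text
t 9.85 tip [547.8 141.6 125.1] loc [ 30.8 117.1 125.1] tilt 26.9 F [ 0.6  1.4 -0.8] j [ 0.25  0.58  1.46 -0.51  1.19  0.3 ] g -0.0 11.0
0.9 24 off [-0.017   0.0012 -0.0045] ang [-0.2  2.9 -0.3]
1.0 20 off [-0.0326  0.0013 -0.0076] ang [-0.2  6.9 -0.3]
1.1 16 off [-0.0485  0.0013 -0.0092] ang [-0.2 10.9 -0.3]
1.2 12 off [-0.0644  0.0014 -0.0092] ang [-0.2 14.9 -0.3]
1.3 8 off [-0.0802  0.0015 -0.0076] ang [-0.2 18.9 -0.3]
```

Call:
{"method": "move_arm", "body": {"motion": [{"offset":[-0.017,0.001,-0.0045],"angular":[0,2.9,0],"jaw":0},{"offset":[-0.0325,0.001,-0.0075],"angular":[0,6.9,0],"jaw":0},{"offset":[-0.0485,0.001,-0.009],"angular":[0,10.9,0],"jaw":0},{"offset":[-0.0645,0.001,-0.009],"angular":[0,14.9,0],"jaw":0},{"offset":[-0.08,0.001,-0.0075],"angular":[0,18.9,0],"jaw":0}]}}

```text
time_s: 10.48
eef_pos: [559.0, 79.5, 177.7]
ee_rot: [0.053, 0.646, 0.76, -0.046]
force: [0.2, 1.1, -1.3]
grip_width: 0.001
```

```bash
python3 -c "
from h import *
st()
for th,tl in((1.4,4),(1.5,0),(1.6,0),(1.7,0),(1.8,0)):arc(th,tl,146)"
```

```text
t 10.475 tip [559.2  78.  166.8] loc [ 31.4  52.5 166.8] tilt 8.0 F [ 0.2  1.1 -1.3] j [-0.01  0.46  1.47 -0.15  1.2  -0.11] g 0.0 11.0
1.4 4 off [-0.0159  0.0006  0.0016] ang [-0.1  4.  -0.3]
1.5 0 off [-0.0314  0.0007  0.001 ] ang [-0.1  8.  -0.3]
1.6 0 off [-0.0459  0.0008  0.0026] ang [-0.1  8.  -0.3]
1.7 0 off [-0.0602  0.0009  0.0056] ang [-0.1  8.  -0.3]
1.8 0 off [-0.0741  0.001   0.01  ] ang [-0.1  8.  -0.3]
```

Call:
{"method": "move_arm", "body": {"motion": [{"offset":[-0.016,0.0005,0.0015],"angular":[0,4,0],"jaw":0},{"offset":[-0.0315,0.0005,0.001],"angular":[0,8,0],"jaw":0},{"offset":[-0.046,0.001,0.0025],"angular":[0,8,0],"jaw":0},{"offset":[-0.06,0.001,0.0055],"angular":[0,8,0],"jaw":0},{"offset":[-0.074,0.001,0.01],"angular":[0,8,0],"jaw":0}]}}

```text
time_s: 11.1
eef_pos: [572.2, 5.7, 178.2]
ee_rot: [0.001, 0.647, 0.762, -0.001]
force: [0.6, 1.1, -0.2]
grip_width: -0.002
```

```bash
python3 -c "
from h import *
st()
for th,tl in((1.9,0),(2.0,0),(2.1,0),(2.2,0),(2.3,0)):arc(th,tl,142)"
```

```text
t 11.1 tip [572.2   5.7 167.2] loc [ 32.1 -21.  167.2] tilt 0.1 F [ 0.6  1.1 -0.2] j [-0.19  0.47  1.44 -0.    1.23 -0.36] g -0.0 11.0
1.9 0 off [-0.0125 -0.0001  0.0078] ang [-0.   0.1 -0.3]
2.0 0 off [-0.0257  0.      0.013 ] ang [-0.   0.1 -0.3]
2.1 0 off [-0.0384  0.0001  0.0194] ang [-0.   0.1 -0.3]
2.2 0 off [-0.0503  0.0002  0.0271] ang [-0.   0.1 -0.3]
2.3 0 off [-0.0615  0.0002  0.0359] ang [-0.   0.1 -0.3]
```

Call:
{"method": "move_arm", "body": {"motion": [{"offset":[-0.0125,0,0.008],"angular":[0,0,0],"jaw":0},{"offset":[-0.0255,0,0.013],"angular":[0,0,0],"jaw":0},{"offset":[-0.0385,0,0.0195],"angular":[0,0,0],"jaw":0},{"offset":[-0.0505,0,0.027],"angular":[0,0,0],"jaw":0},{"offset":[-0.0615,0,0.036],"angular":[0,0,0],"jaw":0}]}}

```text
time_s: 11.72
eef_pos: [582.3, -55.7, 142.2]
ee_rot: [0.001, 0.648, 0.762, -0.001]
force: [0.4, 0.8, 0.8]
grip_width: -0.003
```

```bash
python3 -c "
from h import *
st()
for th,tl in((2.4,0),(2.5,0),(2.6,0),(2.7,0),(2.8,0),(2.9,0)):arc(th,tl,136)"
```

```text
t 11.725 tip [582.3 -55.7 131.2] loc [ 31.8 -83.2 131.2] tilt 0.1 F [0.4 0.8 0.8] j [-0.29  0.53  1.44 -0.    1.16 -0.46] g -0.0 11.0
2.4 0 off [-0.0051  0.0002  0.0138] ang [ 0.   0.1 -0.4]
2.5 0 off [-0.0138  0.0002  0.0242] ang [ 0.   0.1 -0.4]
2.6 0 off [-0.0215  0.0003  0.0354] ang [ 0.   0.1 -0.4]
2.7 0 off [-0.0281  0.0003  0.0473] ang [ 0.   0.1 -0.4]
2.8 0 off [-0.0334  0.0003  0.0598] ang [ 0.   0.1 -0.4]
2.9 0 off [-0.0374  0.0004  0.0728] ang [ 0.   0.1 -0.4]
```

Call:
{"method": "move_arm", "body": {"motion": [{"offset":[-0.005,0,0.014],"angular":[0,0,0],"jaw":0},{"offset":[-0.014,0,0.024],"angular":[0,0,0],"jaw":0},{"offset":[-0.0215,0,0.0355],"angular":[0,0,0],"jaw":0},{"offset":[-0.028,0,0.0475],"angular":[0,0,0],"jaw":0},{"offset":[-0.0335,0,0.06],"angular":[0,0,0],"jaw":0}]}}

```text
time_s: 12.35
eef_pos: [587.6, -88.4, 81.9]
ee_rot: [0.001, 0.648, 0.762, -0.001]
force: [-0.8, 0.3, 0.7]
grip_width: -0.004
```

```bash
python3 -c "
from h import *
st()
for th,tl in((2.9,0),(2.98,0),(3.05,0),(3.1,0),(3.14,0)):arc(th,tl,134)"
```

```text
t 12.35 tip [587.6 -88.4  70.9] loc [  31.6 -116.3   70.9] tilt 0.1 F [-0.8  0.3  0.7] j [-0.35  0.62  1.47 -0.    1.05 -0.51] g -0.0 11.0
2.9 0 off [-0.0024  0.0004  0.0129] ang [ 0.   0.1 -0.4]
2.98 0 off [-0.0047  0.0004  0.0234] ang [ 0.   0.1 -0.4]
3.05 0 off [-0.006   0.0004  0.0327] ang [ 0.   0.1 -0.4]
3.1 0 off [-0.0065  0.0004  0.0394] ang [ 0.   0.1 -0.4]
3.14 0 off [-0.0066  0.0004  0.0447] ang [ 0.   0.1 -0.4]
```

Call:
{"method": "move_arm", "body": {"motion": [{"offset":[-0.0025,0,0.013],"angular":[0,0,0],"jaw":0},{"offset":[-0.0045,0,0.0235],"angular":[0,0,0],"jaw":0},{"offset":[-0.006,0,0.0325],"angular":[0,0,0],"jaw":0},{"offset":[-0.0065,0,0.0395],"angular":[0,0,0],"jaw":0},{"offset":[-0.0065,0,0.0425],"angular":[0,0,0],"jaw":0}]}}

```text
time_s: 12.98
eef_pos: [588.5, -94.4, 39.9]
ee_rot: [0.001, 0.648, 0.762, -0.001]
force: [-0.4, 0.4, 0.5]
grip_width: -0.003
```

```bash
python3 -c "
from h import *
st();arc(3.14,0,134)"
```

```text
t 12.975 tip [588.5 -94.4  28.9] loc [  31.5 -122.4   28.9] tilt 0.1 F [-0.4  0.4  0.5] j [-0.35  0.69  1.48 -0.    0.97 -0.52] g -0.0 11.0
3.14 0 off [-0.0006  0.0005  0.0027] ang [-0.   0.1 -0.3]
```

Creeping down in 1 mm rows until the force rises.

Call:
{"method": "move_arm", "body": {"motion": [{"offset":[0,0,0.001],"angular":[0,0,0],"jaw":0},{"offset":[0,0,0.002],"angular":[0,0,0],"jaw":0},{"offset":[0,0,0.003],"angular":[0,0,0],"jaw":0},{"offset":[0,0,0.003],"angular":[0,0,0],"jaw":0}]}}

```text
time_s: 13.48
eef_pos: [588.6, -94.5, 37.3]
ee_rot: [0.001, 0.648, 0.762, -0.001]
force: [1.0, 1.3, 0.8]
grip_width: 0.002
```

Call:
{"method": "move_arm", "body": {"motion": [{"offset":[0,0,0.0005],"angular":[0,0,0],"jaw":0},{"offset":[0,0,0.001],"angular":[0,0,0],"jaw":0},{"offset":[0,0,0.001],"angular":[0,0,0],"jaw":0}]}}

```text
time_s: 13.85
eef_pos: [588.7, -94.5, 37.0]
ee_rot: [0.001, 0.648, 0.762, -0.001]
force: [-2.0, 0.7, 7.2]
grip_width: -0.001
```

7 N at tip z = 26 mm, which is the height of a flat board, so the board is on its stop. I'll lift straight off and check.

Call:
{"method": "move_arm", "body": {"motion": [{"offset":[0,0,-0.02],"angular":[0,0,0],"jaw":0},{"offset":[0,0,-0.06],"angular":[0,0,0],"jaw":0},{"offset":[0,0,-0.12],"angular":[0,0,0],"jaw":0},{"offset":[0,0,-0.18],"angular":[0,0,0],"jaw":0},{"offset":[0,0,-0.22],"angular":[0,0,0],"jaw":0}]}}

```text
time_s: 14.48
eef_pos: [588.7, -94.2, 259.4]
ee_rot: [0.002, 0.648, 0.762, -0.0]
force: [0.0, -0.5, 1.3]
grip_width: -0.001
```

Call:
{"method": "move_arm", "body": {"motion": [{"offset":[-0.06,-0.04,0],"angular":[0,0,0],"jaw":0},{"offset":[-0.12,-0.08,0],"angular":[0,0,0],"jaw":0},{"offset":[-0.18,-0.14,0],"angular":[0,0,0],"jaw":0},{"offset":[-0.22,-0.18,0],"angular":[0,0,0],"jaw":0},{"offset":[-0.26,-0.2,0],"angular":[0,0,0],"jaw":0}]}}

```text
time_s: 15.1
eef_pos: [438.5, -369.2, 257.0]
ee_rot: [0.001, 0.648, 0.762, -0.001]
force: [0.3, -0.0, 0.0]
grip_width: 0.004
```

```bash
python3 -c "
from h import *
st();claw()
c=cap('side','s7.png');a=cap('top','t7.png')
i=cv2.imread('pics/s7.png')[150:310,220:400];j=cv2.imread('pics/t7.png')[130:290,255:450]
f=lambda k:cv2.resize(k,(395,360),interpolation=cv2.INTER_CUBIC)
cv2.imwrite('pics/f7.png',np.hstack([f(i),f(j)]))
for n,k in(('side',c),('top',a)):print(n,'topboard tab expect',proj(k,W(30,-160,24.5)))"
```

```text
t 15.1 tip [ 438.5 -369.2  246. ] loc [-162.2 -368.3  246. ] tilt 0.1 F [ 0.3 -0.   0. ] j [-0.9   0.41  1.32 -0.    1.41 -1.07] g 0.0 11.0
top ctr [423. 196.] [[-2.0, -192.0], [1.0, -276.0], [-45.0, -274.0], [-47.0, -190.0]]
side ctr [353. 285.] [[-55.0, -214.0], [7.0, -192.0], [-0.0, -309.0], [-55.0, -324.0]]
side ctr [250. 250.] [[-228.0, -39.0], [-168.0, -60.0], [-180.0, -122.0], [-237.0, -103.0]]
side topboard tab expect (np.float64(357.50217602132176), np.float64(254.90209132909487))
top topboard tab expect (np.float64(393.2541199611403), np.float64(182.50732720850402))
```

View pics/f7.png

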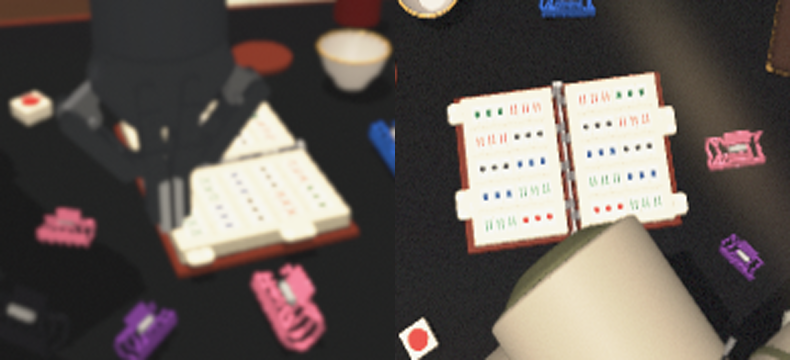

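```bash
python3 -c "
from rig import ctrl
ctrl.finish_job()"
```

```text
the job is handed in; nothing more can be done
```

I pushed the larger pink hair claw off the right-hand page with the nearly closed fingers. Then I swung the top board over the spine by its tab, with the closed fingertips as one fingertip, until it lay flat on the right-hand page. The job was handed in at about 15 s of the 72 s allowed.

**Last checks:**
- **Claw:** it lies on the bare table, about 30 mm from the nearest part of the chart (the turned tab).
- **Top board:** at the end it met the fingertip with 7 N at 26 mm above the table, the height expected for a flat board. Its tab shows in the top view within about 1 px of where it should be.
- **Board beneath:** it is still flat on the left pile, with its tab in place.
- **Other things:** those visible in the last picture look unmoved. The green button, bangle, remote and most of the spectacle case were out of that picture, so I did not re-check them, but the arm never went down near them.

No checks failed. Two measurements differed slightly:
- The two cameras placed the spine's centre about 4 mm apart sideways.
- The base came out about 4 mm short in the top view (300 instead of 304 mm).

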